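# Set the bottle guide one hole over to the loaded nest

## Task

The bottle stand has a nest at each end, and a filled bottle stands in just one of them. Pull up the spring plunger of the sliding guide in the middle of the stand, slide the guide by exactly one hole towards that bottle, and let the pin go fully home in that hole; do not shove the bottle out of place or disturb the other things lying around. Finish while still holding the plunger knob in the gripper with the pin fully down in the hole: do not let go.

Things in the scene. Friction and masses are not known exactly. Their poses are not given: they have to be found in the camera images.
- stand: The bottle stand, fixed to the bench: aluminium base plate 120 x 390 x 8 mm with a low grey nest ring at each end (centres at y = +151 and -151 mm, inner radius 36.5, outer 41.5, top 17 mm above the bench) and a steel rail between them. Origin: centre of the underside, on the bench; y along the rail, z up. Position and yaw vary.
- middle_hole (a point): Centre of the mouth of the middle hole in the rail's top face, 68 mm above the bench. The rail runs along the stand's y axis, 36 mm wide, 172 mm long, with five 12 x 12 mm square holes, 30 mm apart. Axes as the stand's.
- guide (a joint): Position along the rail of the grey sliding guide, in m, positive towards the stand's +y end. It starts near 0, locked by the pin in the middle hole, with about 2 mm of free play each way; the next holes are at +0.030 and -0.030, the last at +-0.060. It slides with about 1.5 N of friction.
- pad (a point): Centre of the guide's pad face that looks to the stand's +y, 80 mm from the knob axis, 90 mm above the bench; a like pad is 80 mm to the other side. Pads are 44 mm wide and 72 to 108 mm above the bench, joined by a saddle 46 x 44 mm and a 24 mm wide bar, tops at most 79.5 mm above the bench. At the hole next to the bottle the pad stands about 7 mm short of it.
- plunger (a joint): Lift of the plunger (pin and knob, 8 mm round-ended pin in the guide), in m: 0 = pin fully down in a hole, greatest lift 0.016. The pin clears the rail from 0.010 up. A spring pulls it down with about 6 N at 0 and about 9 N at 0.016. Between holes it cannot go lower than about 0.010.
- knob: The black round plunger knob on top of the guide, 26 mm in diameter and 26 mm high. Origin: centre of the knob, 113 mm above the bench when the pin is down; it rides along with guide and plunger. Under it a steel bush of 20 mm diameter reaches down to the guide's bar. Its axes are parallel to the stand's.
- bottle: The filled yellow bottle with a clear top, 68 mm in diameter, 171 mm high (keep clear of it up to 200 mm), loose, about 0.4 kg, standing in one of the two nests. Origin: centre of its underside, 8 mm above the bench.
- loose_cap: A dark green screw cap 44 x 44 x 16 mm lying in the nest without a bottle; leave it alone. Origin: centre of its underside.
- nozzle: A pale spare nozzle 34 x 34 x 52 mm standing on the base plate behind the rail; leave it alone. Origin: centre of its underside.
- spanner: A combination spanner 61 x 183 x 8 mm lying on the bench in front of the stand; leave it alone. Origin: centre of its underside.
- seal: A pale flat ring seal 51 x 51 x 6 mm lying on the bench in front of the stand; leave it alone. Origin: centre of its underside.
Not all that is in view belongs to the job. Leave any blue or orange look-alike of the bottle alone.

How it is judged:
By the outcome, as a careful person would: the job done as asked, in the order asked, and still so for the second after the job is handed in, while the arm keeps its last pose, push and grip.
It also fails if it takes over 35 s, if anything falls off the work surface, if the arm or the gripper's body presses on something with over 40 N, if the wrist force passes 120 N, or if a joint passes its speed limit or range.

## Robot

A 6-joint arm with a two-finger parallel gripper is mounted at the origin on a cart in front of the work surface, level with it; the furniture and walls round the work are solid. World frame = base frame: x ahead of the robot, y to its left, z up, the work surface at z = 0. Lengths are in mm, angles in rad, forces in N, time in s.
With the tool pointing down it reaches from about 275 to 750 mm from the base axis. Payload 10.2 kg.
Tool frame: the origin (TCP) lies at the very end of the fingers, on their centre line; the grasp point (between the pads) lies 19 mm behind it; z points along the fingers, y is the line along which they close (so a half turn about z gives the same grasp; the last joint's range is limited). The gripper opens to 85 mm and grips with 20 to 120 N. Pads are 22 mm wide; open, the fingers measure 114 mm over their backs; the gripper's body (76 mm by 85 mm) begins 54 mm behind the grasp point. The pads swing forward as they close: fully open they stand 13 mm farther back than shut.
Start: joints at [1.002, 0.313, 1.498, -0, 1.331, -0.223], TCP at [177.961, 493.924, 231.294] pointing down, gripper open.
Joint ranges: [-2.94, 2.94], [-0.97, 2.17], [0.19, 2.56], [-1.23, 4.37], [0.02, 3.11], [-2.88, 2.88]. Speed limits (rad/s): [2.39, 2.39, 3.01, 3.14, 3.14, 3.14].

## Interface

Orientations are given as a unit quaternion [w, x, y, z].
In Python, from rig import * gives the robot as it stands. The module is installed in compiled form; this text tells all that it offers.
- The arm moves only by the shell command python3 -m crank 'ROWS' [FORCE]. ROWS is JSON, a list that holds one entry, the list of rows, each a list of 7 numbers: the shift along the tool's x, y, z in units of 25 mm (1.0 is 25 mm), then the turn, a rotation vector about the tool's x, y, z in units of 8 degrees (1.0 is 8 degrees), then the finger opening in mm, from 0 to 85.4. A call has exactly 8 rows; each row shifts and turns the commanded pose from where the row before left it, along the tool's axes as they then stand; what a row does not reach is not made up. A row lasts 1/10 s, in which the tool goes at most 50 mm and 8.59 degrees, less where a joint would pass 70% of its speed; a pose out of reach is approached as far as the arm can. A call is refused whole if a number of a shift passes 1 or a number of a turn 1, either way. A call with a gripper value outside its range is refused whole. The fingers move at their own pace and stop on an object; FORCE is the grip in N (left out, the last holds). Time passes only in rows, so rows that do not move let the fingers close, or fill a call up. It gives the time, the measured TCP pose, the force, the opening and the grip force at its end, in the units of the state.
- sense(): the state, without advancing time (a new reading comes with each control period).
- capture(name): name is "side" or "top"; returns the picture (400x640x3 uint8, blue, green, red); there is no depth.
- camera_model(name): a dict with "fx", "fy", "cx", "cy" (pixels), "world_from_camera" (4x4, takes a point from camera to world coordinates). Camera axes: x right, y up, looking along -z (the intrinsics and any distortion apply to the point x, -y, -z); pixel columns grow to the right and rows downward; lengths in mm; the calibration is good to about 2 mm. A picture is of the moment at which its call begins. camera_model takes no time and is no camera call.
- finish_job(): hands the job in; it is judged then, once.
The state is a dict: "time_s": time; "joints": joint angles; "dq": joint speeds; "tau": joint torques, N m; "eef_pos": TCP position; "ee_rot": TCP orientation; "force": force on the tool from outside, world axes, zero at the start; "wrist_torque": the same for the moment, N m; "grip_width": opening from 0.0 (shut) to 1.0 (fully open); "grip_force": force on a finger pad.
Only numpy, scipy, OpenCV 4.12 (cv2) and the standard library are available. Lean on these libraries where they do the work, as an engineer would, in place of code of your own. Each camera call takes 0.05 s, during which the arm holds its last target. There are 200 camera calls.

## Working session

There is one attempt and no reset: what is moved stays moved. The work goes in short steps, Python scripts to look and compute and a shell command to move; the robot and the scene stay as the last step left them, time stands still between calls to the robot, and variables do not carry over. Pictures are saved under pics/ and viewed, at most 10 in all, crops included, and the job is handed in when it is done.

```bash
mkdir -p pics; python3 - <<'E'
from rig import *
import cv2
for n in("side","top"):
    cv2.imwrite(f"pics/{n}0.png",capture(n)); m=camera_model(n); print(n,{k:(v if not hasattr(v,'tolist') else v.tolist()) for k,v in m.items()})
print(sense())
E
```

```text
side {'fx': 427.5846913150652, 'fy': 427.5846913150652, 'cx': 310.3663749946105, 'cy': 198.38731060171068, 'world_from_camera': [[0.9326655299043999, 0.22382743835989724, -0.2829068524539333, 237.88919986219346], [-0.36074043214698004, 0.5812077804075495, -0.7294270742220501, -904.8563697609411], [0.0011618702833606136, 0.7823674289174979, 0.6228160693386681, 647.5542312484065], [0.0, 0.0, 0.0, 1.0]]}
top {'fx': 419.0796259863812, 'fy': 419.0796259863812, 'cx': 323.5720493839086, 'cy': 206.0471050814903, 'world_from_camera': [[-0.010667045842573343, 0.9930290749108, -0.11738598943141859, 390.3243699772389], [-0.9999017296358007, -0.011660767052621705, -0.0077818752931800355, -254.26611135330464], [-0.009096439101459068, 0.11729144424699171, 0.9930558755186578, 1005.2955151087257], [0.0, 0.0, 0.0, 1.0]]}
{'time_s': 0.1, 'joints': array([ 1.00162388e+00,  3.13377714e-01,  1.49834113e+00,  1.01942312e-05,
        1.33097408e+00, -2.23397244e-01]), 'dq': array([-1.07743413e-03, -1.21468407e-03, -2.76534443e-03,  7.04626246e-04,
       -7.59303684e-04,  6.33327651e-06]), 'tau': array([ 3.00220825e-03, -4.12906337e+01, -2.60141855e+01, -1.79354474e-04,
        3.02784116e-03,  2.27640874e-05]), 'eef_pos': array([177.82462   , 493.73772091, 230.80817668]), 'ee_rot': array([-2.16915411e-04,  1.72028784e-01,  9.85091770e-01, -5.05588970e-04]), 'force': array([-0.46447974, -0.35431622, -0.17778704]), 'wrist_torque': array([ 0.01502231, -0.02308039, -0.02538143]), 'grip_force': 0.0, 'grip_width': 0.9978773051514628}
```

View pics/side0.png

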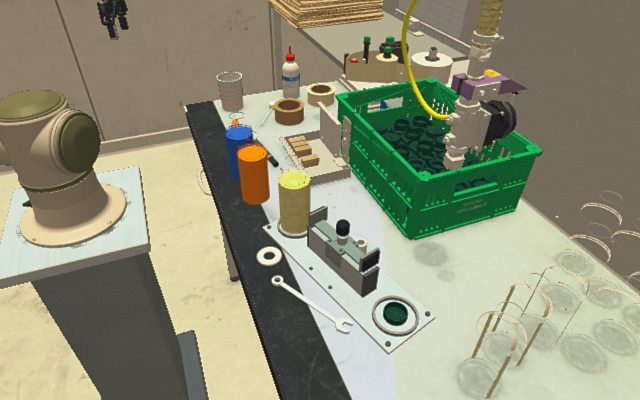

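View pics/top0.png

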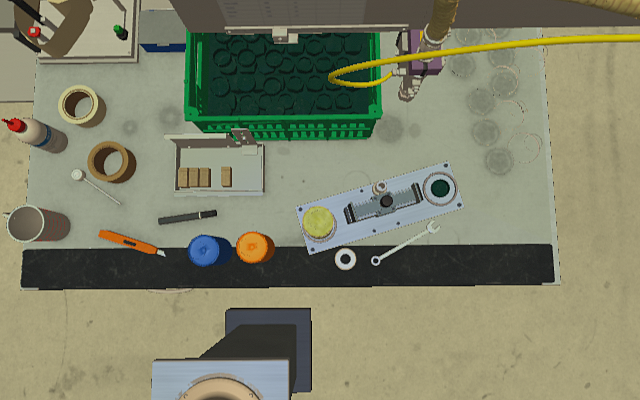

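Top view: the yellow bottle is at (320,222), the knob at (386,201) and the cap's nest at (440,188). Side view: bottle (294,205), knob (343,228), cap (396,314). There are three bottle-like candidates in the top view: blue (207,250), orange (255,247) and yellow (320,222). Yellow fits, since it is the only one standing in a nest of the stand. I'll confirm it in an enlarged crop.

```bash
python3 - <<'E'
import cv2,numpy as np
t=cv2.imread("pics/top0.png")[150:260,290:470]; s=cv2.imread("pics/side0.png")[160:350,255:440]
t=cv2.resize(t,None,fx=4.4,fy=4.4,interpolation=cv2.INTER_CUBIC)
cv2.imwrite("pics/tc.png",t)
cv2.imwrite("pics/sc.png",cv2.resize(s,None,fx=3,fy=3,interpolation=cv2.INTER_CUBIC))
E
```

```text
(no output)
```

View pics/tc.png

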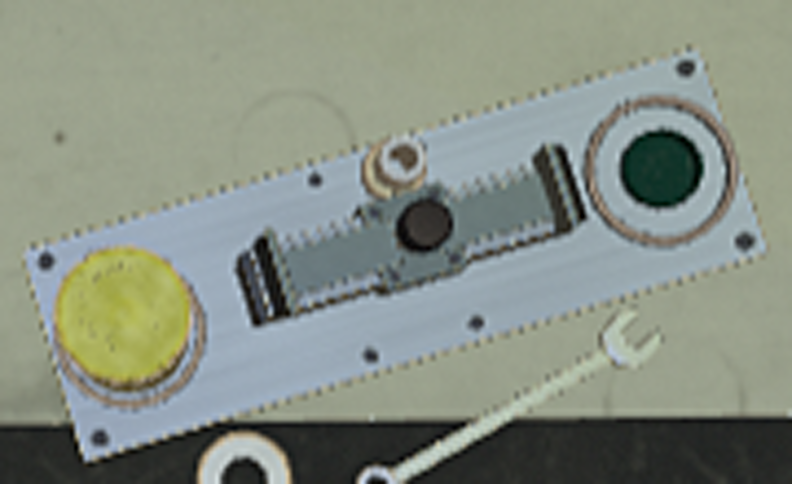

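View pics/sc.png

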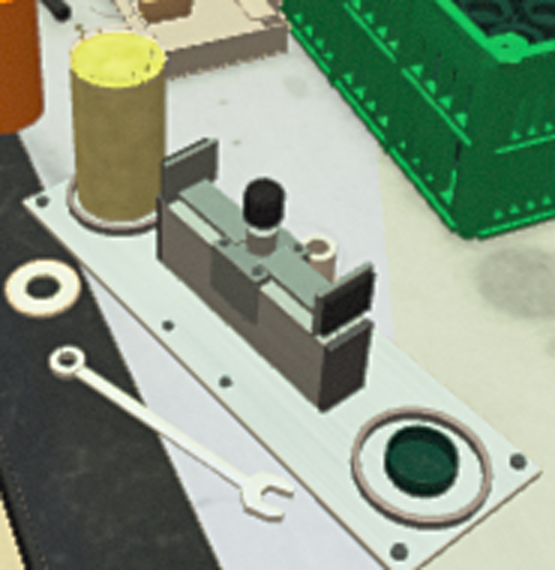

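The crops confirm it: the yellow bottle is in the left nest, and the green cap is in the other ring. Top crop: plate corners (25,248), (85,462), (765,255), (695,48), knob (425,223). Side crop: knob centre (264,204).

```bash
cat >h.py <<'E'
from rig import *
import numpy as np
def ray(n,u,v):
    m=camera_model(n);T=np.array(m["world_from_camera"])
    return T[:3,3],T[:3,:3]@np.array([(u-m["cx"])/m["fx"],-(v-m["cy"])/m["fy"],-1])
def onz(n,u,v,z):
    o,d=ray(n,u,v); return o+d*(z-o[2])/d[2]
def tri(a,b):
    (o,d),(p,e)=ray(*a),ray(*b)
    s=np.linalg.lstsq(np.c_[d,-e],p-o,rcond=None)[0]
    P,Q=o+d*s[0],p+e*s[1]; return (P+Q)/2,np.linalg.norm(P-Q)
def tc(u,v): return 290+(u+.5)/4.4-.5,150+(v+.5)/4.4-.5
def sc(u,v): return 255+(u+.5)/3-.5,160+(v+.5)/3-.5
E
python3 - <<'E'
from h import *
np.set_printoptions(precision=1,suppress=True)
C=[onz("top",*tc(*c),8)for c in((25,248),(85,462),(765,255),(695,48))]
print(np.array(C),[np.linalg.norm(C[i]-C[i-1]) for i in range(4)])
c=np.mean(C,0);y=(C[0]+C[1]-C[2]-C[3]);print("centre",c,"yaw of y axis",np.degrees(np.arctan2(y[1],y[0]))-90)
S=[onz("side",*sc(*c),8)for c in((25,202),(540,472))];print("side corners",S)
print("knob tri",tri(("top",*tc(425,223)),("side",*sc(264,204))))
print("knobtop z126",onz("top",*tc(425,221),126),"side z113",onz("side",*sc(264,204),113))
print("bottle top",onz("top",*tc(122,315),179),onz("side",*sc(118,60),179))
print("cap",onz("top",*tc(661,168),24),onz("side",*sc(422,455),24))
s=sense();R=__import__('scipy.spatial.transform',fromlist=['Rotation']).Rotation.from_quat(s["ee_rot"],scalar_first=True).as_matrix();print(R)
E
```

```text
[[ 509.2 -178.7    8. ]
 [ 393.  -210.6    8. ]
 [ 500.6 -580.5    8. ]
 [ 615.7 -547.8    8. ]] [np.float64(384.2043196374554), np.float64(120.50984974405135), np.float64(385.25150746840353), np.float64(119.58116132222437)]
centre [ 504.6 -379.4    8. ] yaw of y axis 16.158150158031688
side corners [array([ 393.8, -213. ,    8. ]), array([ 612.7, -551.9,    8. ])]
knob tri (array([ 505.9, -381.5,  113. ]), np.float64(1.5972786736340525))
knobtop z126 [ 505.9 -379.9  126. ] side z113 [ 505.1 -381.3  113. ]
bottle top [ 458.  -235.1  179. ] [ 442.5 -293.   179. ]
cap [ 546.5 -521.9   24. ] [ 545.5 -525.7   24. ]
[[-0.9  0.3 -0. ]
 [ 0.3  0.9 -0. ]
 [ 0.  -0.  -1. ]]
```

Measured: knob at about (505.5, -381), height 113 as it must be. The stand's y axis points to (-0.279, 0.960), and the bottle is on its +y side. I'll travel high first, then turn +144° so that the fingers close along the rail.

```bash
python3 -m crank '[[[0,0,-1,0,0,0,60],[-0.4,-0.45,-1,0,0,0,60],[-0.76,-0.89,-1,0,0,0,60],[-0.76,-0.89,0,0,0,0,60],[-0.76,-0.89,0,0,0,0,60],[-0.76,-0.89,0,0,0,0,60],[-0.76,-0.89,0,0,0,0,60],[-0.76,-0.89,0,0,0,0,60]]]'
```

```text
time_s: 0.9
eef_pos: [245.6, 314.5, 306.1]
ee_rot: [-0.0, 0.172, 0.985, -0.0]
force: [0.7, 0.2, -0.2]
grip_width: 0.703
grip_force: 0.0
```

```bash
python3 -m crank '[[[-0.76,-0.89,0,0,0,0,60],[-0.76,-0.89,0,0,0,0,60],[-0.76,-0.89,0,0,0,0,60],[-0.76,-0.89,0,0,0,0,60],[-0.76,-0.89,0,0,0,0,60],[-0.76,-0.89,0,0,0,0,60],[-0.76,-0.89,0,0,0,0,60],[-0.76,-0.89,0,0,0,0,60]]]'
```

```text
time_s: 1.7
eef_pos: [328.3, 95.6, 306.2]
ee_rot: [-0.0, 0.172, 0.985, 0.0]
force: [0.8, 0.4, -0.1]
grip_width: 0.701
grip_force: 0.0
```

```bash
python3 -m crank '[[[-0.76,-0.89,0,0,0,0,60],[-0.76,-0.89,0,0,0,0,60],[-0.76,-0.89,0,0,0,0,60],[-0.76,-0.89,0,0,0,0,60],[-0.76,-0.89,0,0,0,0,60],[-0.76,-0.89,0,0,0,0,60],[-0.76,-0.89,0,0,0,0,60],[-0.76,-0.89,0,0,0,0,60]]]'
```

```text
time_s: 2.5
eef_pos: [411.1, -123.4, 306.1]
ee_rot: [-0.0, 0.172, 0.985, 0.0]
force: [0.2, 0.8, -0.4]
grip_width: 0.698
grip_force: 0.0
```

```bash
python3 -m crank '[[[-0.88,-1,0,0,0,0,60],[-0.88,-1,0,0,0,0,60],[-0.88,-1,0,0,0,0,60],[-0.88,-1,0,0,0,0,60],[-0.88,-1,0,0,0,0,60],[-0.88,-1,0,0,0,0,60],[-0.88,-1,0,0,0,0,60],[-0.88,-1,0,0,0,0,60]]]'
```

```text
time_s: 3.3
eef_pos: [509.0, -371.3, 305.8]
ee_rot: [-0.0, 0.172, 0.985, 0.0]
force: [-0.1, 0.9, 0.5]
grip_width: 0.705
grip_force: 0.0
```

```bash
python3 -m crank '[[[0,-0.4,0,0,0,1,60],[0,0,0,0,0,1,60],[0,0,0,0,0,1,60],[0,0,0,0,0,1,60],[0,0,0,0,0,1,60],[0,0,0,0,0,1,60],[0,0,0,0,0,1,60],[0,0,0,0,0,1,60]]]'
```

```text
time_s: 4.1
eef_pos: [505.3, -379.4, 305.8]
ee_rot: [-0.0, 0.67, 0.742, 0.0]
force: [-0.2, 0.5, -0.1]
grip_width: 0.703
grip_force: 0.0
```

```bash
python3 -m crank '[[[0,0,0,0,0,1,60],[0,0,0,0,0,1,60],[0,0,0,0,0,1,60],[0,0,0,0,0,1,60],[0,0,0,0,0,1,60],[0,0,0,0,0,1,60],[0,0,0,0,0,1,60],[0,0,0,0,0,1,60]]]'; python3 - <<'E'
from h import *
from scipy.spatial.transform import Rotation as Ro
s=sense();R=Ro.from_quat(s["ee_rot"],scalar_first=True).as_matrix()
print(s["joints"],s["eef_pos"]); y=R[:,1]; print("yaw of tool y",np.degrees(np.arctan2(y[1],y[0])))
E
```

```text
time_s: 4.9
eef_pos: [505.2, -379.4, 305.8]
ee_rot: [-0.0, 0.962, 0.274, -0.0]
force: [0.3, -1.3, 0.4]
grip_width: 0.702
grip_force: 0.0
[-8.29233310e-01  5.31171112e-01  9.88481302e-01 -3.53222182e-05
  1.62291315e+00  1.85554138e-01] [ 505.23573547 -379.42122551  305.79787891]
yaw of tool y -58.14314815173531
```

```bash
python3 -m crank '[[[0,0,0,0,0,1,60],[0,0,0,0,0,0.96,60],[0,0.06,1,0,0,0,60],[0,0,1,0,0,0,60],[0,0,1,0,0,0,60],[0,0,1,0,0,0,60],[0,0,1,0,0,0,60],[0,0,1,0,0,0,60]]]'; python3 - <<'E'
from h import *
import cv2
s=cv2.resize(capture("side")[130:330,240:440],None,fx=3,fy=3,interpolation=cv2.INTER_CUBIC); cv2.imwrite("pics/s1.png",s)
E
```

```text
time_s: 5.7
eef_pos: [505.5, -380.7, 154.9]
ee_rot: [-0.0, 0.99, 0.144, -0.0]
force: [0.4, -0.3, 1.3]
grip_width: 0.701
grip_force: 0.0
```

View pics/s1.png

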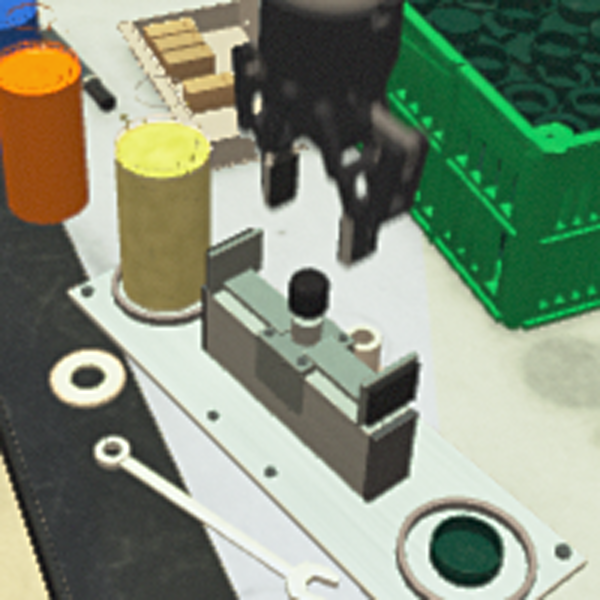

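The fingers straddle the rail line over the knob. Their tips are at crop (278,205) and (357,262), and the knob at (308,292) is clear of them. I'll descend and grip.

```bash
python3 -m crank '[[[0,0,0.6,0,0,0,60],[0,0,0.6,0,0,0,60],[0,0,0.6,0,0,0,60],[0,0,0.6,0,0,0,60],[0,0,0,0,0,0,40],[0,0,0,0,0,0,30],[0,0,0,0,0,0,20],[0,0,0,0,0,0,15]]]' 60
```

```text
time_s: 6.55
eef_pos: [505.9, -380.6, 97.6]
ee_rot: [-0.0, 0.99, 0.144, 0.0]
force: [-3.6, 5.1, 5.7]
grip_width: 0.283
grip_force: 59.2
```

```bash
python3 -m crank '[[[0,0,0,0,0,0,15],[0,0,0,0,0,0,15],[0,0,0,0,0,0,15],[0,0,0,0,0,0,15],[0,0,0,0,0,0,15],[0,0,0,0,0,0,15],[0,0,0,0,0,0,15],[0,0,0,0,0,0,15]]]'
python3 - <<'E'
from h import *
import cv2
s=cv2.resize(capture("side")[130:330,240:440],None,fx=3,fy=3,interpolation=cv2.INTER_CUBIC); cv2.imwrite("pics/s2.png",s)
print(sense()["wrist_torque"])
E
```

```text
time_s: 7.35
eef_pos: [505.9, -380.6, 97.6]
ee_rot: [-0.0, 0.99, 0.144, 0.0]
force: [-2.3, 4.4, 5.7]
grip_width: 0.282
grip_force: 59.2
[0.84927792 0.40436554 0.02994291]
```

View pics/s2.png

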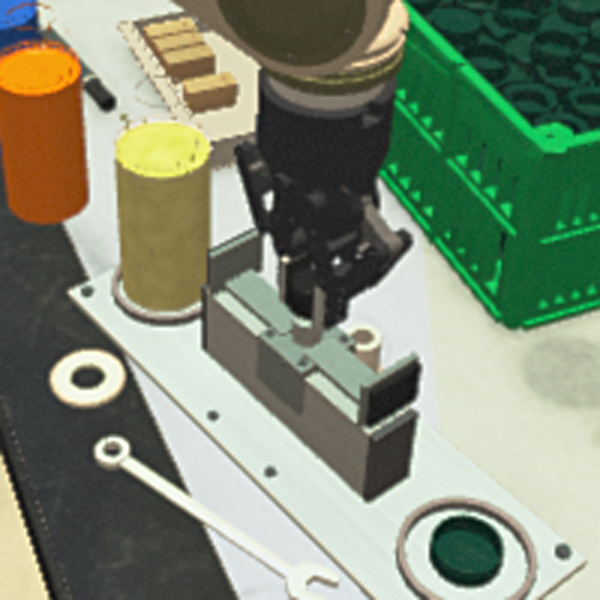

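The gripper holds the knob (opening about 24 mm, pad force 59 N, TCP z 97.6 with the pin down). Now I'll lift in small steps and watch z.

```bash
python3 -m crank '[[[0,0,-0.15,0,0,0,15],[0,0,-0.15,0,0,0,15],[0,0,-0.15,0,0,0,15],[0,0,-0.1,0,0,0,15],[0,0,0,0,0,0,15],[0,0,0,0,0,0,15],[0,0,0,0,0,0,15],[0,0,0,0,0,0,15]]]'
```

```text
time_s: 8.2
eef_pos: [505.7, -380.8, 109.8]
ee_rot: [-0.0, 0.99, 0.144, -0.0]
force: [2.8, 2.8, -9.2]
grip_width: 0.275
grip_force: 59.2
```

Lift is about 12 mm, with the spring force as expected (-9 N). I'll raise it a little more, then slide about 30 mm towards the bottle, which is tool -y.

```bash
python3 -m crank '[[[0,0,-0.06,0,0,0,15],[0,-0.1,0,0,0,0,15],[0,-0.2,0,0,0,0,15],[0,-0.25,0,0,0,0,15],[0,-0.25,0,0,0,0,15],[0,-0.25,0,0,0,0,15],[0,-0.17,0,0,0,0,15],[0,0,0,0,0,0,15]]]'; python3 - <<'E'
from h import *
s=sense();d=s["eef_pos"]-[505.7,-380.8,109.8];print("slid",d@[-.279,.960,0],"across",d@[.960,.279,0],s["force"]@[-.279,.96,0],s["force"])
E
```

```text
time_s: 9.0
eef_pos: [496.9, -350.7, 111.6]
ee_rot: [-0.001, 0.99, 0.144, -0.0]
force: [4.3, 2.2, -9.6]
grip_width: 0.28
grip_force: 59.4
slid 31.339503454172082 across -0.06306392168941698 0.8822734815044073 [ 4.29153084  2.16626103 -9.64917017]
```

Slid 31 mm at constant lift. Now I'll lower it and see whether the pin goes home (z back to about 97.6).

```bash
python3 -m crank '[[[0,0,0.15,0,0,0,15],[0,0,0.15,0,0,0,15],[0,0,0.1,0,0,0,15],[0,0,0.1,0,0,0,15],[0,0,0.08,0,0,0,15],[0,0,0,0,0,0,15],[0,0,0,0,0,0,15],[0,0,0,0,0,0,15]]]'; python3 - <<'E'
from h import *
s=sense();d=s["eef_pos"]-[505.7,-380.8,97.6];print("slid",d@[-.279,.960,0],"z",d[2],s["force"]@[-.279,.96,0],s["force"])
E
```

```text
time_s: 9.8
eef_pos: [497.2, -351.8, 97.6]
ee_rot: [0.0, 0.99, 0.144, 0.0]
force: [1.8, 5.1, -0.0]
grip_width: 0.281
grip_force: 60.4
slid 30.212642281367973 z 0.03609510771447333 4.390297609246089 [ 1.80572432  5.09801531 -0.01294281]
```

It went home: z is 97.6 and the guide has shifted 30.2 mm. I'll add a slight downward press, let off the side load, and look.

```bash
python3 -m crank '[[[0,0.04,0.06,0,0,0,15],[0,0,0.04,0,0,0,15],[0,0,0,0,0,0,15],[0,0,0,0,0,0,15],[0,0,0,0,0,0,15],[0,0,0,0,0,0,15],[0,0,0,0,0,0,15],[0,0,0,0,0,0,15]]]'; python3 - <<'E'
from h import *
import cv2
s=sense();d=s["eef_pos"]-[505.7,-380.8,97.6];print("slid",d@[-.279,.960,0],"z",d[2],s["force"]@[-.279,.96,0],s["force"])
a=cv2.resize(capture("side")[150:300,250:420],None,fx=3,fy=3,interpolation=cv2.INTER_CUBIC); b=cv2.resize(capture("top")[160:260,290:470],None,fx=2,fy=2)
c=np.zeros((450,510+0,3),np.uint8); cv2.imwrite("pics/s3.png",a); cv2.imwrite("pics/t3.png",b)
E
```

```text
time_s: 10.6
eef_pos: [497.4, -352.1, 97.4]
ee_rot: [0.0, 0.99, 0.144, 0.0]
force: [-5.5, 13.3, 19.2]
grip_width: 0.279
grip_force: 62.4
slid 29.808662655953132 z -0.16196300799957442 14.332391922232967 [-5.4732149  13.33892184 19.19931796]
```

View pics/s3.png

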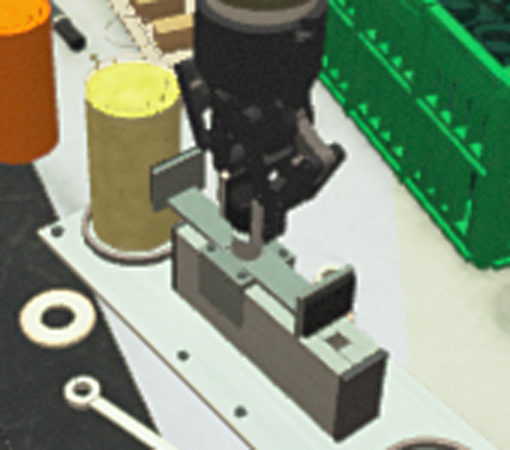

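View pics/t3.png

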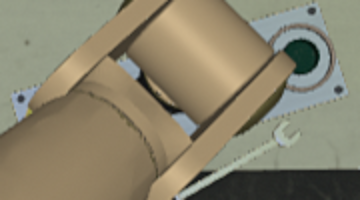

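The guide has advanced one hole. In the side crop the pin is down, the pad at (177,180) stands short of the bottle, the bottle is upright in its nest, and one hole of the rail is now open at (340,340). The 19 N reaction shows a hard stop, so I'll ease off the press and the side load against the hole wall.

```bash
python3 -m crank '[[[0,-0.04,-0.05,0,0,0,15],[0,-0.05,-0.02,0,0,0,15],[0,0,0,0,0,0,15],[0,0,0,0,0,0,15],[0,0,0,0,0,0,15],[0,0,0,0,0,0,15],[0,0,0,0,0,0,15],[0,0,0,0,0,0,15]]]'; python3 - <<'E'
from h import *
s=sense();d=s["eef_pos"]-[505.7,-380.8,97.6];print("slid",d@[-.279,.960,0],"z",d[2],s["force"]@[-.279,.96,0],s["force"])
E
```

```text
time_s: 11.5
eef_pos: [497.2, -351.4, 97.6]
ee_rot: [0.001, 0.99, 0.143, 0.001]
force: [1.7, 1.7, 7.3]
grip_width: 0.282
grip_force: 61.1
slid 30.569470504950427 z -0.03567018915535414 1.1863578345476915 [1.74911122 1.74412486 7.31813752]
```

The pin is home with a light 7 N press down, almost no side load and the knob still gripped. Handing in.

```bash
python3 -c "
from rig import *
print(finish_job())"
```

```text
the job is handed in; nothing more can be done
None
```

I lifted the plunger, slid the guide one hole (about 30 mm) towards the yellow bottle, let the pin down to its hard stop, and handed in at about 11.5 s with the knob still gripped; the bottle stayed upright in its nest.

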